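Set a wiring duct square to the mounting board with a try square

TASK

Set out the loose wiring duct on the mounting board: slide the try square so that its stock is flush against the board's front edge, all along, and its blade is up against the side of the contactor next to it, then push the duct flush along the other edge of the blade, so that it stands square to the board one blade's width from the contactor. Leave the square and the duct lying there, flat on the board, and do not disturb the other loose things.

Things in the scene. Friction and masses are not known exactly. Their poses are not given: they have to be found in the camera images.
- board: White-topped plywood mounting board, 300 mm deep (x), 560 mm wide (y), 18 mm thick, fixed, turned up to 10 degrees. Origin: centre of its underside; z up, +y to the left seen from the robot. Its front edge, nearest the robot, is the line x = -150 mm. Screwed to it: three black contactors in a row, 80 mm high, over x -85 to 0, y +100 to +236; behind them (x 59 to 145, y -20 to 250) a rail of breakers, 75 mm high.
- contactor_side (a point): Middle of the flat right-hand (-y) side of the nearest contactor, the right-hand one of the three, at board-top height: a plane parallel to the board's x axis at board y = +100 mm, from x = -85 to 0 mm, reaching down to the board. It does not move. Axes as the board's.
- square: Try square, loose, about 0.26 kg: steel blade at right angles to a thick black stock. Origin: on the stock's inner face, mid blade width, level with the blade's underside; x towards the blade's tip, z up. Blade x 0 to 200, y -20 to +20, z 0 to 3 mm, flat on the board. Stock x -30 to 0, y -100 to +20, z -9 to +12 mm, overhanging in front of the board's front edge, its underside 9 mm over the table.
- square_heel (a point): On the square, at the blade end of the stock's inner face (x 0, y +20, z 0 mm in the square's frame). At the start the stock stands 5 to 55 mm off the front edge, turned up to 8 degrees from it. The square slides under a push of 1 to 3 N; the blade's weight keeps it from tipping off the board.
- square_toe (a point): On the square, at the free end of the stock's inner face (x 0, y -100, z 0 mm in the square's frame).
- blade_outer (a point): On the square, halfway along the blade's outer edge, the one that goes to the contactor (x 100, y +20, z 0 mm in the square's frame); at the start it is 25 to 105 mm short of the contactor's side.
- duct: Grey slotted wiring duct, an open-topped U channel with slotted sides, loose, 150 mm long (x), 40 mm wide (y), 40 mm high, about 0.12 kg, standing on the board to the right (-y) of the square, open side up, turned up to 15 degrees from the board's x. Origin: centre of its underside; its +y side faces the blade. It slides under a push of about 1 N.
- duct_front (a point): On the duct, at the front (-x) end of its lower +y edge, the side that goes to the blade (x -75, y +20, z 0 mm in the duct's frame).
- duct_rear (a point): On the duct, at the rear (+x) end of its lower +y edge (x +75, y +20, z 0 mm in the duct's frame).
- loose_breaker: Bystander: white three-pole circuit breaker, 85 x 54 x 70 mm, standing loose on the board behind the square and the duct. Origin: centre of its underside.
- screwdriver: Bystander: screwdriver, 150 mm long, lying on the table to the right, nearer the robot than the board.
- spare_contactor: Bystander: loose contactor, 85 x 45 x 82 mm, on the table to the left of the board. Origin: centre of its underside.
- tape_measure: Bystander: tape measure, about 62 x 75 x 36 mm, on the table beside the board.
- pliers: Bystander: pliers, 175 mm long, 14 mm high, on the table beside the board.
- multimeter: Bystander: black multimeter, 150 x 75 x 42 mm, on the table beside the board.
- rail_offcut: Bystander: offcut of steel DIN rail, 120 x 37 x 8 mm, lying on the board near its right-hand end, along the board's x.
Mind the look-alikes: they are no part of the job. Leave any turquoise or yellow look-alike of the duct alone.

How it is judged (in metres and radians):
On the way:
1. the square lies flat with its stock flush against the board's front edge and its blade up against the contactor, before the duct is flush against it (x of square_heel in the frame of board between -0.1525 and -0.148 m and x of square_toe in the frame of board between -0.1525 and -0.148 m and y of blade_outer in the frame of board between 0.0975 and 0.102 m and z of square in the frame of board between 0.0155 and 0.0205 m and angle between square's own z axis and vertical below 0.04 rad and y of any of duct_front, duct_rear in the frame of square below -0.026 m), for 0.2 s.
At the end, for the whole second after the job is handed in: Square flat on the board, both ends of its stock within 2.5 mm of the front edge, mid blade within 2.5 mm of the contactor's side; duct upright on the board, both ends of its side within 2.5 mm of the blade's other edge and within the blade's length; both at rest (x of square_heel in the frame of board between -0.1525 and -0.148 m and x of square_toe in the frame of board between -0.1525 and -0.148 m and y of blade_outer in the frame of board between 0.0975 and 0.102 m and z of square in the frame of board between 0.0155 and 0.0205 m and angle between each of square, duct's own z axis and vertical below 0.04 rad and y of duct_front in the frame of square between -0.0225 and -0.018 m and y of duct_rear in the frame of square between -0.0225 and -0.018 m and x of duct_front in the frame of square above 0 m and x of duct_rear in the frame of square below 0.205 m and z of duct in the frame of board between 0.0155 and 0.0205 m and linear speed of each of square, duct below 0.01 m/s); the robot touches nothing.
It fails at once if one of the other loose things is moved more than 30 mm (distance of any of loose_breaker, screwdriver, spare_contactor, tape_measure, pliers, multimeter, rail_offcut from where it was at the start of the episode above 0.03 m).
It also fails if it takes over 64 s, if anything falls off the work surface, if the arm or the gripper's body presses on something with over 40 N, if the wrist force passes 120 N, or if a joint passes its speed limit or range.

ROBOT

A 6-joint arm with a two-finger parallel gripper is mounted at the origin on the work surface. World frame = base frame: x ahead of the robot, y to its left, z up, the work surface at z = 0. Lengths are in m, angles in degrees, forces in N, time in s.
With the tool pointing down it reaches from about 0.4 to 0.825 m from the base axis. Payload 7 kg.
Tool frame: the origin (TCP) lies at the very end of the fingers, on their centre line; the grasp point (between the pads) lies 19 mm behind it; z points along the fingers, y is the direction in which the jaws open and shut (so a half turn about z gives the same grasp; the last joint's range is limited). The gripper opens to 88 mm and grips with 3 to 60 N. Pads are 19 mm wide; open, the fingers measure 130 mm over their backs; the gripper's body (78 mm by 193 mm) begins 47 mm behind the grasp point.
Start: joints at [80.85, 20.546, 0.682, 0, -70.136, -16.507], TCP at [0.292, 0.608, 0.227] pointing down, gripper open.
Joint ranges: [-176.03, 176.03], [-82.01, 121.73], [-58.28, 71.71], [-173.87, 95.51], [-174.79, -0.11], [-173.66, 173.66]. Speed limits (degrees/s): [136.94, 136.94, 172.46, 180, 180, 180].

INTERFACE

Orientations are given as [roll, pitch, yaw] about the fixed x, y, z axes, in that order (R = Rz(yaw) Ry(pitch) Rx(roll)).
In Python, from plant import telemetry, optics, ctrl gives the robot as it stands.
- The arm moves only by the tool servo_tool, never from a script. Its argument "rows" is a list of rows, each a list of 3 entries, a list of its own where there are three numbers: the shift along the tool's x, y, z in m, then the turn, a rotation vector about the tool's x, y, z in units of 6 degrees (1.0 is 6 degrees), then the closure, from 0 (fully open) to 1 (shut). A call has 1 to 20 rows; each row shifts and turns the commanded pose from where the row before left it, along the tool's axes as they then stand; what a row does not reach is not made up. A row lasts 1/12 s, in which the tool goes at most 41.7 mm and 7.16 degrees, less where a joint would pass 70% of its speed; a pose out of reach is approached as far as the arm can. A call is refused whole if a number of a shift passes 0.0417 or a number of a turn 1, either way. A call with a gripper value outside its range is refused whole. The fingers move at their own pace and stop on an object; the grip force is fixed at half the most. Time passes only in rows, so rows that do not move let the fingers close. It gives the time, the measured TCP pose, the force and the opening at its end, in the units of the state.
- telemetry.get_obs(): the state, without advancing time (a new reading comes with each control period).
- optics.snapshot(name): name is "side" or "top"; returns the picture (420x560x3 uint8, red, green, blue); there is no depth.
- optics.camera_info(name): a dict with "mtx" (3x3 intrinsics, pixels), "rvec" (rotation vector, rad) and "tvec" (3), from world to camera coordinates, as OpenCV has them. Camera axes: x right, y down, z forward; pixel columns grow to the right and rows downward; lengths in m; the calibration is good to about 2 mm. A picture is of the moment at which its call begins. camera_info takes no time and is no camera call.
- ctrl.close_job(): hands the job in, once; it reports no verdict.
The state is a dict: "clock": time; "joint_pos": joint angles; "qvel": joint speeds; "tau": joint torques, N m; "tool_pos": TCP position; "orientation": TCP orientation; "force": force on the tool from outside, world axes, zero at the start; "moment": the same for the moment, N m; "opening": finger opening in m.
Only numpy, scipy, OpenCV 4.12 (cv2) and the standard library are available. Lean on these libraries where they do the work, as an engineer would, in place of code of your own. Each camera call takes 0.05 s, during which the arm holds its last target.

## Working session

There is one attempt and no reset: what is moved stays moved. The work goes in short steps, Python scripts to look and compute and a tool call to move; the robot and the scene stay as the last step left them, time stands still between calls to the robot, and variables do not carry over. Pictures are saved under pics/ and viewed, and the job is handed in when it is done.

Besides the shell and the picture viewer there is one more tool, called by a JSON object that holds its "method" and its "body". servo_tool: Moves the arm, as the interface text tells. Its arguments: {"type":"object","properties":{"rows":{"type":"array"}},"required":["rows"]}

```bash
mkdir -p pics && ls
python3 - <<'E'
from plant import telemetry, optics, ctrl
import cv2
print(telemetry.get_obs())
for n in("side","top"):
    im=optics.snapshot(n); cv2.imwrite(f"pics/{n}0.png",im[:,:,::-1]); print(n,optics.camera_info(n))
E
```

```text
pics
{'clock': 0.0, 'joint_pos': array([ 8.08505191e+01,  2.05923500e+01,  6.34615426e-01, -1.94859859e-02,
       -7.01360253e+01, -1.65068690e+01]), 'qvel': array([-0.02977097, -0.0476886 ,  0.06773641,  0.04930342, -0.04272333,
        0.01660348]), 'tau': array([-1.11808067e-04, -5.82728577e+01,  2.93045461e+01,  6.99710771e+00,
        6.76569500e-03, -1.66954387e-04]), 'tool_pos': array([0.29207418, 0.60800298, 0.22562075]), 'orientation': array([ 1.79904899e+02, -9.07945451e-03, -2.56629784e+01]), 'force': array([ 0.22829318,  0.9079908 , -0.25232238]), 'moment': array([ 0.01770398, -0.04486394, -0.02613138]), 'opening': 0.08753649325614835}
side {'mtx': array([[415.33922818,   0.        , 276.88921183],
       [  0.        , 415.33922818, 206.92469918],
       [  0.        ,   0.        ,   1.        ]]), 'rvec': array([ 2.07623206, -0.49435945,  0.29496427]), 'tvec': array([-0.49613704,  0.15259499,  0.91411811])}
top {'mtx': array([[385.59616693,   0.        , 276.89449036],
       [  0.        , 385.59616693, 208.89733188],
       [  0.        ,   0.        ,   1.        ]]), 'rvec': array([ 2.1197171 , -2.17112834,  0.13055267]), 'tvec': array([0.0177279 , 0.56123443, 1.21450812])}
```

View pics/side0.png

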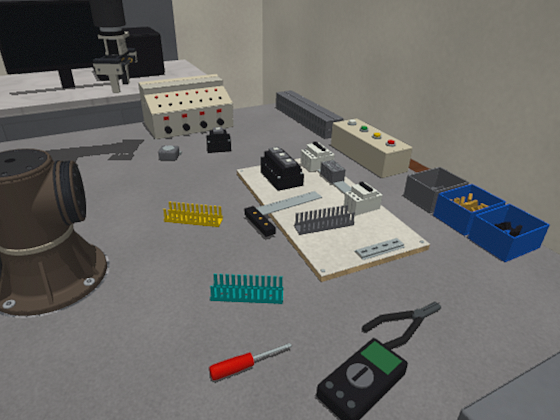

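View pics/top0.png

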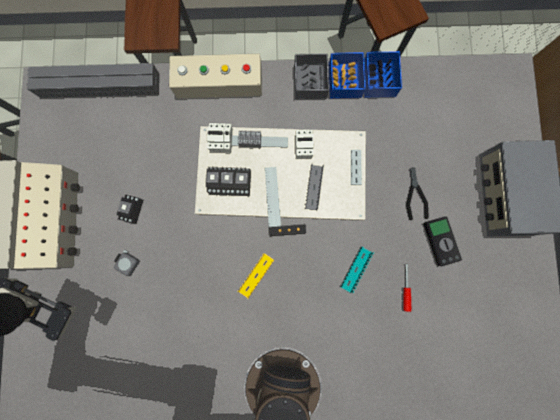

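The top view (scale about 3.3 mm/px) shows these:
- Board corners: (203,126), (365,131), (366,219), (195,214).
- Square: blade from (271,168) to (276,222), stock from (270,230) to (305,230).
- Duct candidates: grey (315,187) on the board, yellow (257,275) and turquoise (356,269) on the table. The grey one fits because it stands on the board to the right of the square.

Next I'll look at an enlarged crop to confirm.

```bash
cat > h.py <<'E'
import numpy as np, cv2
from plant import telemetry, optics, ctrl
def cam(n):
    c=optics.camera_info(n); return c['mtx'],cv2.Rodrigues(c['rvec'])[0],c['tvec'].reshape(3)
def ray(n,px,z):
    K,R,t=cam(n); px=np.atleast_2d(np.array(px,float))
    d=np.c_[px,np.ones(len(px))]@np.linalg.inv(K).T@R
    o=-R.T@t; s=(z-o[2])/d[:,2]
    return o+s[:,None]*d
def proj(n,P):
    c=optics.camera_info(n); return cv2.projectPoints(np.atleast_2d(np.array(P,float)),c['rvec'],c['tvec'],c['mtx'],None)[0][:,0]
def crop(n,im,x0,y0,x1,y1,f,name,pts=()):
    c=cv2.resize(im[y0:y1,x0:x1,::-1],None,fx=f,fy=f,interpolation=cv2.INTER_CUBIC).copy()
    for p in pts: cv2.circle(c,(int((p[0]+.5-x0)*f),int((p[1]+.5-y0)*f)),2,(0,0,255),-1)
    cv2.imwrite('pics/'+name+'.png',c)
E
python3 - <<'E'
from h import *
im=cv2.imread('pics/top0.png')[:,:,::-1]; crop('top',im,188,115,378,245,4,'topc')
im=cv2.imread('pics/side0.png')[:,:,::-1]; crop('side',im,230,130,440,285,3.8,'sidec')
E
```

```text
(no output)
```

View pics/topc.png

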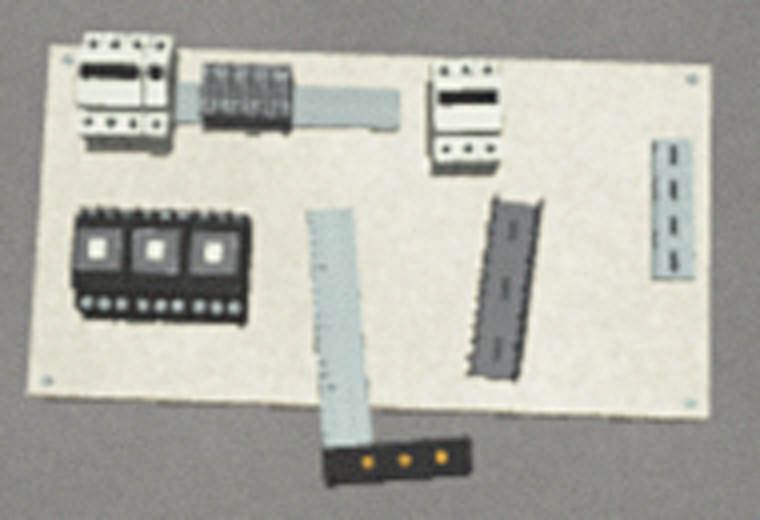

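View pics/sidec.png

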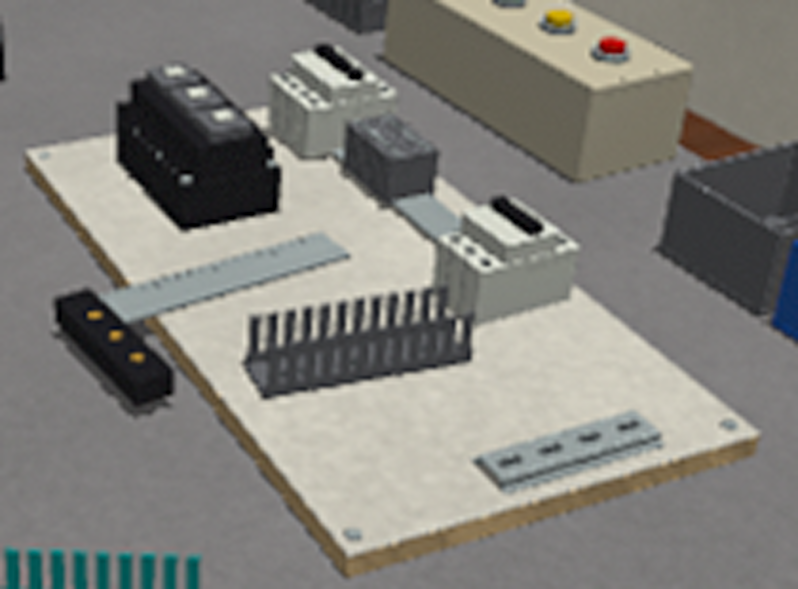

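The enlarged crop confirms it: the grey slotted channel at top crop (505,288), image (314,187), stands on the board to the right of the square. Now I'll measure.

```bash
cat >> h.py <<'E'
def boardpose(im):
    hsv=cv2.cvtColor(np.ascontiguousarray(im),cv2.COLOR_RGB2HSV)
    m=((hsv[...,2]>165)).astype(np.uint8); m[:118]=0;m[240:]=0;m[:,:185]=0;m[:,385:]=0
    m=cv2.morphologyEx(m,cv2.MORPH_OPEN,np.ones((3,3)))
    c=max(cv2.findContours(m,cv2.RETR_EXTERNAL,cv2.CHAIN_APPROX_NONE)[0],key=cv2.contourArea)
    h=cv2.convexHull(c)[:,0].astype(float)
    return c[:,0].astype(float),h
E
python3 - <<'E'
from h import *
im=cv2.imread('pics/top0.png')[:,:,::-1]
c,h=boardpose(im)
P=ray('top',c,0.018)[:,:2]
r=cv2.minAreaRect(P.astype(np.float32)); print('minrect',r)
b=cv2.boxPoints(r);print(b)
o=lambda x,y:((x+.5)/4-.5+188,(y+.5)/4-.5+115)
def show(n,L,z): print(n,ray('top',[o(*p) for p in L],z).round(4).tolist())
show('corners FL,FR,RR,RL',[(28,395),(709,416),(711,65),(50,45)],.018)
show('blade tipL,tipR,rootL,rootR',[(307,209),(351,208),(323,448),(371,445)],.021)
show('stock top: fl, fr, rr',[(325,487),(471,472),(469,437)],.03)
show('duct low front L,R', [(468,376),(519,380)],.03)
show('duct rim top rear L R', [(492,196),(543,200)],.058)
show('loosebr top',[(432,62),(502,64),(500,134),(432,134)],.088)
show('contactor front bottom right',[(246,322)],.06)
E
```

```text
minrect ((0.6794000864028931, -0.01084718108177185), (0.5672478675842285, 0.3412739932537079), 85.61447143554688)
[[ 0.48757476 -0.28059256]
 [ 0.82784957 -0.30668885]
 [ 0.8712254   0.2588982 ]
 [ 0.5309506   0.28499448]]
corners FL,FR,RR,RL [[0.5561, 0.2767, 0.018], [0.5248, -0.2831, 0.018], [0.8229, -0.3007, 0.018], [0.8563, 0.2596, 0.018]]
blade tipL,tipR,rootL,rootR [[0.7066, 0.0431, 0.021], [0.7065, 0.0063, 0.021], [0.506, 0.0337, 0.021], [0.5075, -0.0056, 0.021]]
stock top: fl, fr, rr [[0.4734, 0.0324, 0.03], [0.4828, -0.0861, 0.03], [0.5112, -0.0854, 0.03]]
duct low front L,R [[0.5612, -0.0862, 0.03], [0.5569, -0.1276, 0.03]]
duct rim top rear L R [[0.7042, -0.1087, 0.058], [0.6997, -0.1499, 0.058]]
loosebr top [[0.8078, -0.0621, 0.088], [0.8045, -0.118, 0.088], [0.7469, -0.1144, 0.088], [0.7483, -0.0604, 0.088]]
contactor front bottom right [[0.6053, 0.0921, 0.06]]
```

{"method": "servo_tool", "body": {"rows": [[[0.0256,0.0313,0],[0,0,0],0],[[0.0256,0.0313,0],[0,0,0],0],[[0.0256,0.0313,0],[0,0,0],0],[[0.0256,0.0313,0],[0,0,0],0],[[0.0256,0.0313,0],[0,0,0],0],[[0.0256,0.0313,0],[0,0,0],0],[[0.0256,0.0313,0],[0,0,0],0],[[0.0256,0.0313,0],[0,0,0],0],[[0.0256,0.0313,0],[0,0,0],0],[[0.0256,0.0313,0],[0,0,0],0],[[0.0256,0.0313,0],[0,0,0],0],[[0.0256,0.0313,0],[0,0,0],0],[[0.0256,0.0313,0],[0,0,0],0],[[0.0256,0.0313,0],[0,0,0],0],[[0.0256,0.0313,0],[0,0,0],0],[[0.0256,0.0313,0],[0,0,0],0],[[0,0,0],[0,0,-0.93],0],[[0,0,0],[0,0,-0.93],0],[[0,0,0],[0,0,-0.93],0],[[0,0,0],[0,0,-0.93],0]]}}

```text
clock: 1.77
tool_pos: [0.4444, -0.0211, 0.2262]
orientation: [180.0, 0.0, -3.2]
force: [0.4, 0.1, -0.8]
opening: 0.0876
```

```bash
cat >> h.py <<'E'
C=np.array([.6900,-.0119]); YAW=-3.3
def state(tb=None,z=None,yaw=None):
    s=telemetry.get_obs(); p=s['tool_pos']; y=s['orientation'][2]
    r=np.radians(YAW); ex=np.array([np.cos(r),np.sin(r)]); ey=np.array([-ex[1],ex[0]])
    d=p[:2]-C
    print('t',s['clock'].__round__(2),'tcp',p.round(4),'rpy',s['orientation'].round(2),'F',s['force'].round(1),'board',round(d@ex,4),round(d@ey,4),'open',round(s['opening'],4),'j',s['joint_pos'].round(0))
    F=s['force'][:2]; print('Fboard',(F@ex).round(1),(F@ey).round(1))
    if tb is not None:
        w=C+ex*tb[0]+ey*tb[1]-p[:2]; a=np.radians(y)
        print('tool shift',round(w@[np.cos(a),np.sin(a)],4),round(w@[np.sin(a),-np.cos(a)],4),round(p[2]-z,4),'turn units', None if yaw is None else round((y-yaw)/6,3))
E
python3 -c "
from h import *
state((-.245,-.023),.014,-3.3)"
```

```text
t 1.77 tcp [ 0.4444 -0.0211  0.2262] rpy [ 1.7999e+02  4.0000e-02 -3.1500e+00] F [ 0.4  0.1 -0.8] board -0.2447 -0.0233 open 0.0876 j [ 23.  -2. -27.  -0. -65.  64.]
Fboard 0.4 0.1
tool shift -0.0003 -0.0003 0.2122 turn units 0.025
```

{"method": "servo_tool", "body": {"rows": [[[0,0,0.036],[0,0,0],0],[[0,0,0.036],[0,0,0],0],[[0,0,0.036],[0,0,0],0],[[0,0,0.036],[0,0,0],0],[[0,0,0.036],[0,0,0],0],[[0,0,0.032],[0,0,0.025],0],[[0.005,0,0],[0,0,0],0],[[0.005,0,0],[0,0,0],0],[[0.005,0,0],[0,0,0],0],[[0.005,0,0],[0,0,0],0],[[0.005,0,0],[0,0,0],0],[[0.005,0,0],[0,0,0],0],[[0.005,0,0],[0,0,0],0],[[0.005,0,0],[0,0,0],0],[[0.003,0,0],[0,0,0],0],[[0,0,0],[0,0,0],0]]}}

```text
clock: 3.1
tool_pos: [0.4886, -0.0229, 0.0148]
orientation: [-180.0, -0.1, -3.5]
force: [0.5, 0.7, 0.6]
opening: 0.0879
```

```bash
python3 -c "
from h import *
state((-.1895,-.023),.014,-3.3)
im=optics.snapshot('side'); crop('side',im,230,130,440,285,3.8,'s1')"
```

```text
t 3.1 tcp [ 0.4886 -0.0229  0.0148] rpy [-1.7999e+02 -6.0000e-02 -3.4900e+00] F [0.5 0.7 0.6] board -0.2004 -0.0226 open 0.0879 j [ 20.  18. -37.   0. -35.  66.]
Fboard 0.5 0.8
tool shift 0.0109 0.0004 0.0008 turn units -0.031
```

View pics/s1.png

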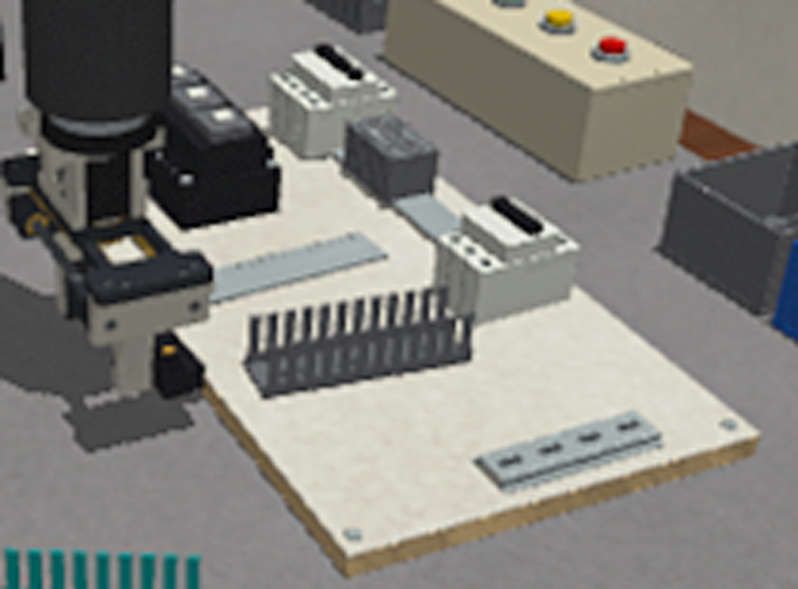

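The square has moved forward (blade tip now at crop (385,255)) and the stock is still short of the edge. I'll keep pushing slowly.

{"method": "servo_tool", "body": {"rows": [[[0.003,0,0],[0,0,0],0],[[0.003,0,0],[0,0,0],0],[[0.0025,0,0],[0,0,0],0],[[0,0,0],[0,0,0],0]]}}

```text
clock: 3.48
tool_pos: [0.4967, -0.0234, 0.0145]
orientation: [-180.0, -0.0, -3.5]
force: [-0.0, -0.1, 1.2]
opening: 0.0878
```

{"method": "servo_tool", "body": {"rows": [[[0.001,0,0],[0,0,0],0],[[0.001,0,0],[0,0,0],0],[[0,0,0],[0,0,0],0]]}}

```text
clock: 3.73
tool_pos: [0.4973, -0.0237, 0.0144]
orientation: [180.0, 0.1, -3.5]
force: [-3.7, 2.5, 0.9]
opening: 0.0875
```

{"method": "servo_tool", "body": {"rows": [[[0.001,0,0],[0,0,0],0],[[0.001,0,0],[0,0,0],0],[[0,0,0],[0,0,0],0]]}}

```text
clock: 3.98
tool_pos: [0.4974, -0.0239, 0.0141]
orientation: [180.0, 0.3, -3.5]
force: [-11.0, 6.3, 6.4]
opening: 0.0876
```

```bash
python3 -c "
from h import *
state((-.23,-.023),.014,-3.3)
im=optics.snapshot('side'); crop('side',im,230,130,440,285,3.8,'s2')
im=optics.snapshot('top'); crop('top',im,188,115,378,245,4,'t2')"
```

```text
t 3.98 tcp [ 0.4974 -0.0239  0.0141] rpy [179.95   0.26  -3.48] F [-11.    6.3   6.4] board -0.1916 -0.0231 open 0.0876 j [ 20.  19. -36.  -0. -36.  67.]
Fboard -11.4 5.6
tool shift -0.0384 0.0 0.0001 turn units -0.03
```

View pics/s2.png

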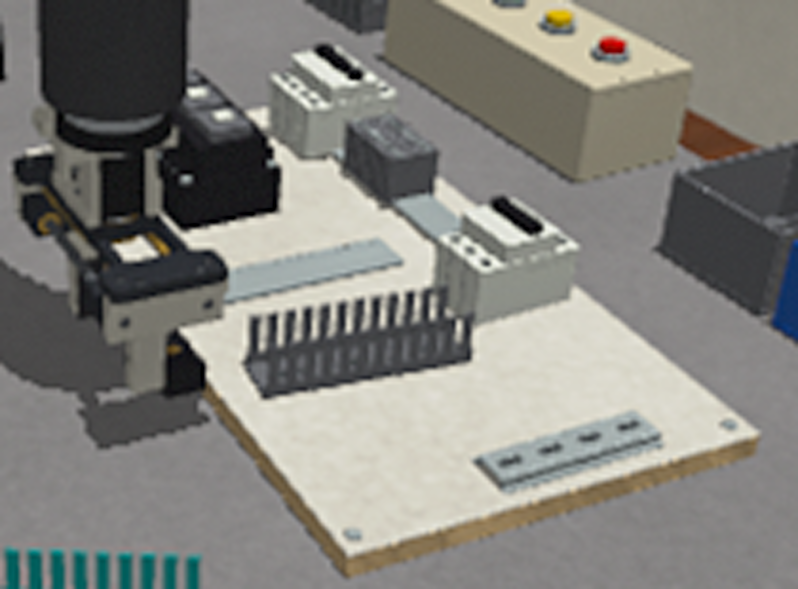

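View pics/t2.png

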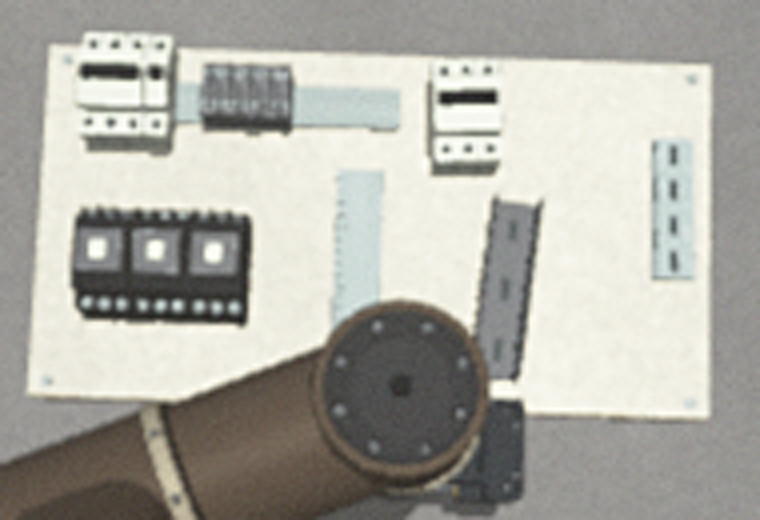

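The blade is now parallel to the board's side (crop right edge x≈384→378). Next I'll retract and go for the blade push.

{"method": "servo_tool", "body": {"rows": [[[-0.01,0,0],[0,0,0],0],[[-0.015,0,0],[0,0,0],0],[[0,0,-0.04],[0,0,0],0],[[0,0,-0.04],[0,0,0],0],[[0,0,-0.03],[0,0,0],0]]}}

```text
clock: 4.5
tool_pos: [0.4756, -0.0223, 0.1273]
orientation: [-180.0, -0.1, -3.5]
force: [1.5, 0.2, -0.1]
opening: 0.088
```

```bash
python3 -c "
from h import *
o=lambda x,y:((x+.5)/4-.5+188,(y+.5)/4-.5+115)
P=ray('top',[o(384,172),o(379,296),o(338,170)],.021)
r=np.radians(YAW); ex=np.array([np.cos(r),np.sin(r)]); ey=np.array([-ex[1],ex[0]])
for p in P: d=p[:2]-C; print((d@ex).round(4),(d@ey).round(4))
state((-.065,-.03),.14,-93.3)
"
```

```text
0.0471 -0.0075
-0.0586 -0.0067
0.0477 0.0311
t 4.5 tcp [ 0.4756 -0.0223  0.1273] rpy [-1.7999e+02 -1.4000e-01 -3.4600e+00] F [ 1.5  0.2 -0.1] board -0.2134 -0.0227 open 0.088 j [ 21.   7. -32.   0. -51.  65.]
Fboard 1.5 0.3
tool shift 0.1485 0.0069 -0.0127 turn units 14.973
```

{"method": "servo_tool", "body": {"rows": [[[0.037,0.0017,-0.003],[0,0,0],0],[[0.037,0.0017,-0.003],[0,0,0],0],[[0.037,0.0017,-0.003],[0,0,0],0],[[0.037,0.0017,-0.003],[0,0,0],0],[[0,0,0],[0,0,1],0],[[0,0,0],[0,0,1],0],[[0,0,0],[0,0,1],0],[[0,0,0],[0,0,1],0],[[0,0,0],[0,0,1],0],[[0,0,0],[0,0,1],0],[[0,0,0],[0,0,1],0],[[0,0,0],[0,0,1],0],[[0,0,0],[0,0,1],0],[[0,0,0],[0,0,1],0],[[0,0,0],[0,0,1],0],[[0,0,0],[0,0,1],0],[[0,0,0],[0,0,1],0],[[0,0,0],[0,0,1],0],[[0,0,0],[0,0,0.97],0],[[0,0,0],[0,0,0],0]]}}

```text
clock: 6.17
tool_pos: [0.6225, -0.0381, 0.1367]
orientation: [-179.9, 0.0, -93.6]
force: [-0.3, -0.6, -0.5]
opening: 0.0874
```

```bash
python3 -c "
from h import *
state((-.065,-.03),.019,-93.3)
"
```

```text
t 6.17 tcp [ 0.6225 -0.0381  0.1367] rpy [-179.95    0.    -93.59] F [-0.3 -0.6 -0.5] board -0.0659 -0.03 open 0.0874 j [ 14.  20. -13.   0. -57. -18.]
Fboard -0.3 -0.6
tool shift -0.0 -0.0009 0.1177 turn units -0.048
```

{"method": "servo_tool", "body": {"rows": [[[0,0,0.038],[0,0,-0.045],0],[[0,0,0.038],[0,0,0],0],[[0,0,0.034],[0,0,0],0],[[0,0,0.005],[0,0,0],0],[[0,0,0],[0,0,0],0],[[0,0,0],[0,0,0],0]]}}

```text
clock: 6.67
tool_pos: [0.6224, -0.038, 0.0215]
orientation: [180.0, -0.0, -92.9]
force: [-0.3, 0.7, 0.1]
opening: 0.0878
```

```bash
python3 -c "
from h import *
state((-.065,-.03),.019,-93.3)
"
```

```text
t 6.67 tcp [ 0.6224 -0.038   0.0215] rpy [ 1.7999e+02 -2.0000e-02 -9.2870e+01] F [-0.3  0.7  0.1] board -0.0659 -0.03 open 0.0878 j [ 14.  27. -19.   0. -44. -17.]
Fboard -0.3 0.7
tool shift 0.0 -0.0009 0.0025 turn units 0.071
```

{"method": "servo_tool", "body": {"rows": [[[0,0,0.002],[0,0,0],0],[[0,0,0],[0,0,0],0]]}}

```text
clock: 6.83
tool_pos: [0.6227, -0.038, 0.0199]
orientation: [-180.0, 0.0, -93.0]
force: [-0.3, -0.6, 0.1]
opening: 0.0875
```

{"method": "servo_tool", "body": {"rows": [[[0,0,0.001],[0,0,0],0],[[0,0,0],[0,0,0],0]]}}

```text
clock: 7.0
tool_pos: [0.6225, -0.038, 0.0188]
orientation: [-180.0, 0.0, -93.0]
force: [0.5, 1.1, -0.6]
opening: 0.0872
```

{"method": "servo_tool", "body": {"rows": [[[0,0,0.001],[0,0,0],0],[[0,0,0],[0,0,0],0]]}}

```text
clock: 7.17
tool_pos: [0.6226, -0.038, 0.0184]
orientation: [-180.0, -0.0, -93.0]
force: [-2.2, 0.3, 5.4]
opening: 0.0875
```

{"method": "servo_tool", "body": {"rows": [[[0,0,-0.0008],[0,0,0.04],0],[[-0.005,0,0],[0,0,0],0],[[-0.005,0,0],[0,0,0],0],[[-0.005,0,0],[0,0,0],0],[[-0.005,0,0],[0,0,0],0],[[-0.005,0,0],[0,0,0],0],[[-0.005,0,0],[0,0,0],0],[[-0.005,0,0],[0,0,0],0],[[-0.005,0,0],[0,0,0],0],[[0,0,0],[0,0,0],0]]}}

```text
clock: 8.0
tool_pos: [0.6249, 0.0031, 0.0184]
orientation: [-180.0, 0.0, -93.2]
force: [-0.6, 1.1, 2.5]
opening: 0.0875
```

```bash
python3 -c "
from h import *
state((-.065,.049),.019,-93.3)
im=optics.snapshot('side'); crop('side',im,230,130,440,285,3.8,'s3')"
```

```text
t 8.0 tcp [0.6249 0.0031 0.0184] rpy [-1.7998e+02  2.0000e-02 -9.3240e+01] F [-0.6  1.1  2.5] board -0.0659 0.0113 open 0.0875 j [ 18.  27. -19.  -0. -43. -21.]
Fboard -0.6 1.1
tool shift -0.0377 -0.0009 -0.0006 turn units 0.011
```

View pics/s3.png

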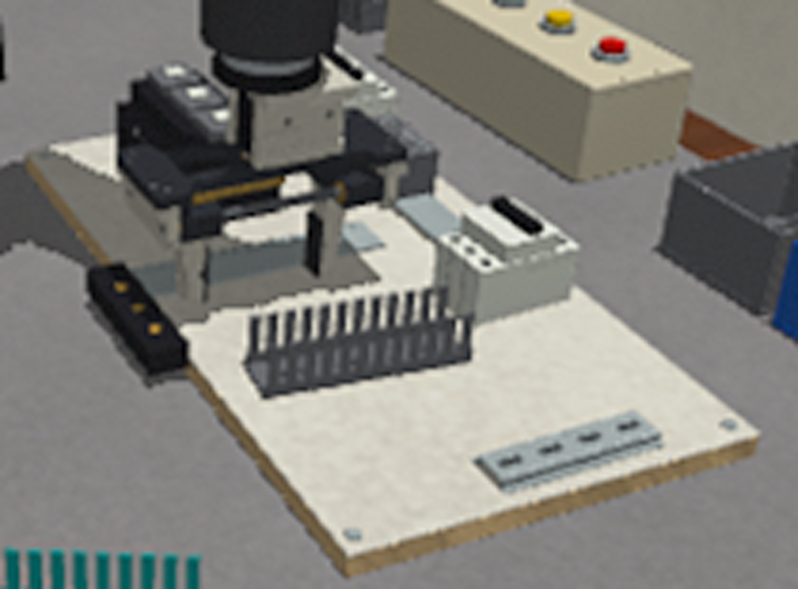

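The blade moves with the fingers and the stock still lies along the edge. I'll continue.

{"method": "servo_tool", "body": {"rows": [[[-0.005,0,-0.0004],[0,0,0],0],[[-0.005,0,0],[0,0,0],0],[[-0.005,0,0],[0,0,0],0],[[-0.005,0,0],[0,0,0],0],[[-0.005,0,0],[0,0,0],0],[[-0.004,0,0],[0,0,0],0],[[0,0,0],[0,0,0],0]]}}

```text
clock: 8.63
tool_pos: [0.6265, 0.0319, 0.0187]
orientation: [-180.0, 0.0, -93.2]
force: [-0.4, -0.5, 0.6]
opening: 0.0877
```

{"method": "servo_tool", "body": {"rows": [[[-0.002,0,0],[0,0,0],0],[[-0.002,0,0],[0,0,0],0],[[0,0,0],[0,0,0],0]]}}

```text
clock: 8.88
tool_pos: [0.6266, 0.0351, 0.0187]
orientation: [180.0, 0.0, -93.3]
force: [0.0, -0.9, 0.4]
opening: 0.0876
```

{"method": "servo_tool", "body": {"rows": [[[-0.001,0,0],[0,0,0],0],[[-0.001,0,0],[0,0,0],0],[[0,0,0],[0,0,0],0]]}}

```text
clock: 9.13
tool_pos: [0.6266, 0.0369, 0.0188]
orientation: [180.0, -0.0, -93.3]
force: [-0.1, -0.8, 0.2]
opening: 0.0877
```

{"method": "servo_tool", "body": {"rows": [[[-0.001,0,0],[0,0,0],0],[[-0.001,0,0],[0,0,0],0],[[0,0,0],[0,0,0],0]]}}

```text
clock: 9.38
tool_pos: [0.6268, 0.039, 0.0188]
orientation: [180.0, -0.0, -93.3]
force: [0.3, -1.0, -0.5]
opening: 0.0877
```

{"method": "servo_tool", "body": {"rows": [[[-0.001,0,0],[0,0,0],0],[[-0.001,0,0],[0,0,0],0],[[0,0,0],[0,0,0],0]]}}

```text
clock: 9.63
tool_pos: [0.6269, 0.0411, 0.0188]
orientation: [-180.0, 0.0, -93.3]
force: [-0.5, -1.6, 0.1]
opening: 0.0872
```

{"method": "servo_tool", "body": {"rows": [[[-0.001,0,0],[0,0,0],0],[[-0.001,0,0],[0,0,0],0],[[0,0,0],[0,0,0],0]]}}

```text
clock: 9.88
tool_pos: [0.6271, 0.0431, 0.0188]
orientation: [-180.0, 0.0, -93.3]
force: [-0.4, -1.4, 0.3]
opening: 0.0882
```

{"method": "servo_tool", "body": {"rows": [[[-0.001,0,0],[0,0,0],0],[[-0.001,0,0],[0,0,0],0],[[0,0,0],[0,0,0],0]]}}

```text
clock: 10.13
tool_pos: [0.627, 0.0439, 0.0188]
orientation: [180.0, -0.1, -93.3]
force: [0.4, -6.2, 0.1]
opening: 0.0877
```

{"method": "servo_tool", "body": {"rows": [[[-0.001,0,0],[0,0,0],0],[[0,0,0],[0,0,0],0]]}}

```text
clock: 10.3
tool_pos: [0.6269, 0.0441, 0.0188]
orientation: [179.9, -0.1, -93.3]
force: [0.5, -11.4, 0.6]
opening: 0.0875
```

```bash
python3 -c "
from h import *
state()
im=optics.snapshot('side'); crop('side',im,250,150,350,230,7.5,'s4')"
```

```text
t 10.3 tcp [0.6269 0.0441 0.0188] rpy [ 1.7994e+02 -1.3000e-01 -9.3300e+01] F [  0.5 -11.4   0.6] board -0.0662 0.0522 open 0.0875 j [ 22.  28. -19.   0. -44. -25.]
Fboard 1.1 -11.4
```

View pics/s4.png

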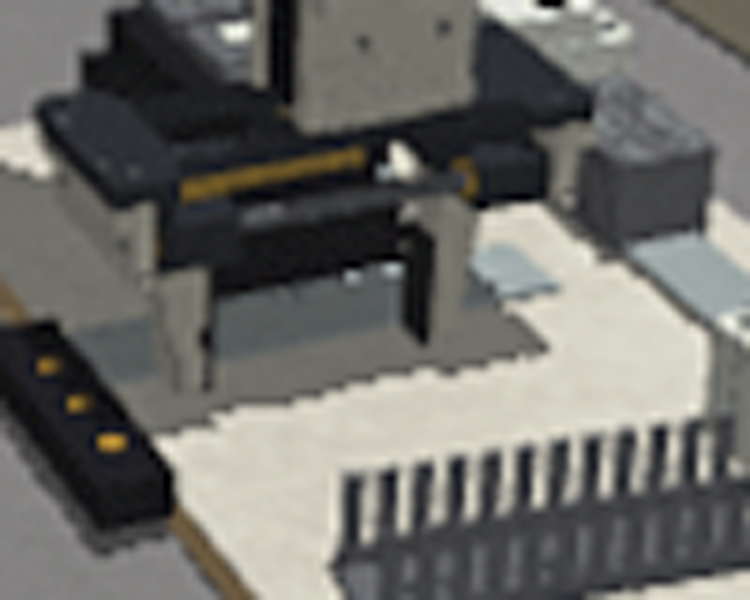

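{"method": "servo_tool", "body": {"rows": [[[0.004,0,0],[0,0,0],0],[[0.015,0,-0.005],[0,0,0],0],[[0,0,-0.035],[0,0,0],0],[[0,0,-0.04],[0,0,0],0],[[0,0,-0.04],[0,0,0],0],[[0,0.04,0],[0,0,-1],0],[[0,0,0],[0,0,-1],0],[[0,0,0],[0,0,-1],0],[[0,0,0],[0,0,-1],0],[[0,0,0],[0,0,-1],0],[[0,0,0],[0,0,-1],0],[[0,0,0],[0,0,-1],0],[[0,0,0],[0,0,-1],0],[[0,0,0],[0,0,-1],0],[[0,0,0],[0,0,-1],0],[[0,0,0],[0,0,-1],0],[[0,0,0],[0,0,-1],0],[[0,0,0],[0,0,-1],0],[[0,0,0],[0,0,-1],0],[[0,0,0],[0,0,-1],0]]}}

```text
clock: 12.02
tool_pos: [0.5862, 0.029, 0.1392]
orientation: [-180.0, -0.0, -3.0]
force: [-0.0, 0.2, -0.2]
opening: 0.0874
```

```bash
python3 -c "
from h import *
state((-.225,.042),.014,-3.3)"
```

```text
t 12.02 tcp [0.5862 0.029  0.1392] rpy [-1.7995e+02 -4.0000e-02 -2.9800e+00] F [-0.   0.2 -0.2] board -0.1059 0.0348 open 0.0874 j [ 22.  16. -18.  -0. -56.  65.]
Fboard -0.1 0.2
tool shift -0.119 -0.0078 0.1252 turn units 0.054
```

{"method": "servo_tool", "body": {"rows": [[[-0.03,-0.002,0],[0,0,0.05],0],[[-0.03,-0.002,0],[0,0,0],0],[[-0.03,-0.002,0],[0,0,0],0],[[-0.03,-0.002,0],[0,0,0],0],[[0,0,0.04],[0,0,0],0],[[0,0,0.04],[0,0,0],0],[[0,0,0.04],[0,0,0],0],[[0,0,0.005],[0,0,0],0],[[0,0,0],[0,0,0],0]]}}

```text
clock: 12.77
tool_pos: [0.4654, 0.0435, 0.0124]
orientation: [179.8, 0.3, -3.6]
force: [0.5, -0.1, 1.7]
opening: 0.088
```

```bash
python3 -c "
from h import *
state((-.1916,.042),.014,-3.3)
im=optics.snapshot('side'); crop('side',im,230,130,440,285,3.8,'s5')
im=optics.snapshot('top'); crop('top',im,188,115,378,245,4,'t5')"
```

```text
t 12.77 tcp [0.4654 0.0435 0.0124] rpy [179.84   0.25  -3.58] F [ 0.5 -0.1  1.7] board -0.2274 0.0423 open 0.088 j [ 30.  16. -40.  -0. -34.  57.]
Fboard 0.5 -0.1
tool shift 0.0358 0.0002 -0.0016 turn units -0.047
```

View pics/s5.png

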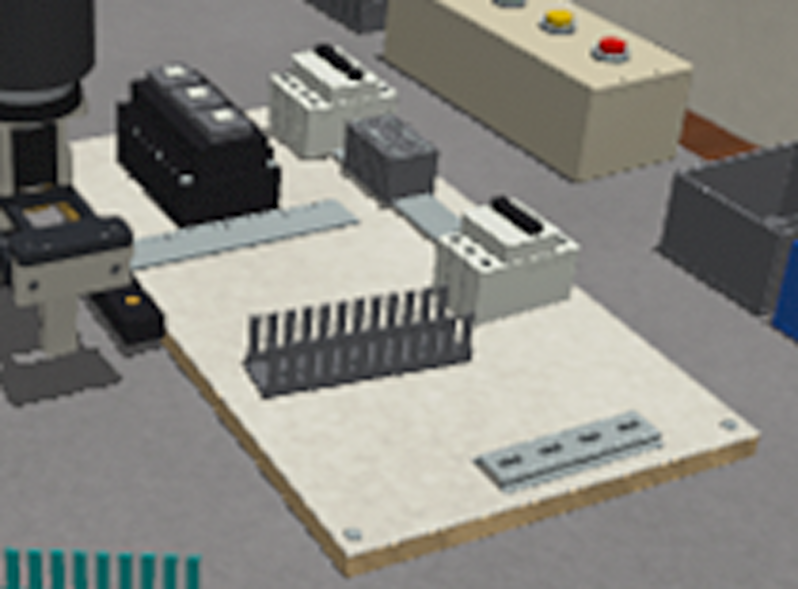

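View pics/t5.png

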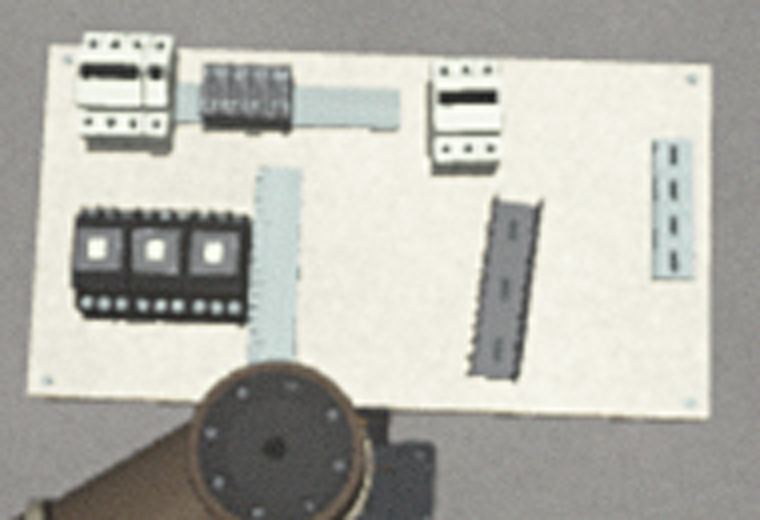

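The blade lies along the contactor, and its tip has the same bx as before. I'll press the stock home again to make sure.

{"method": "servo_tool", "body": {"rows": [[[0.01,0,-0.001],[0,0,-0.04],0],[[0.01,0,0],[0,0,0],0],[[0.008,0,0],[0,0,0],0],[[0.004,0,0],[0,0,0],0],[[0.002,0,0],[0,0,0],0],[[0.001,0,0],[0,0,0],0],[[0,0,0],[0,0,0],0]]}}

```text
clock: 13.45
tool_pos: [0.5012, 0.0421, 0.0146]
orientation: [180.0, 0.1, -3.4]
force: [-2.4, 1.2, 2.0]
opening: 0.0874
```

{"method": "servo_tool", "body": {"rows": [[[0.001,0,0],[0,0,0],0],[[0.001,0,0],[0,0,0],0],[[0,0,0],[0,0,0],0]]}}

```text
clock: 13.7
tool_pos: [0.5013, 0.0418, 0.0143]
orientation: [179.9, 0.2, -3.4]
force: [-9.3, 4.2, 7.0]
opening: 0.088
```

```bash
python3 -c "
from h import *
state((-.225,.042),.014,-3.3)"
```

```text
t 13.7 tcp [0.5013 0.0418 0.0143] rpy [179.93   0.24  -3.37] F [-9.3  4.2  7. ] board -0.1915 0.0427 open 0.088 j [ 27.  19. -35.  -0. -36.  60.]
Fboard -9.6 3.7
tool shift -0.0335 0.0008 0.0003 turn units -0.011
```

Same stop as before (bx −0.1915), so the stock is flush. On to the duct.

{"method": "servo_tool", "body": {"rows": [[[-0.006,0,0],[0,0,0],0],[[-0.019,0,0],[0,0,0],0],[[0,0,-0.04],[0,0,0],0],[[0,0,-0.04],[0,0,0],0],[[0,0,-0.04],[0,0,0],0],[[0.025,0.0315,0],[0,0,0],0.3],[[0.025,0.0315,0],[0,0,0],0.3],[[0.025,0.0315,0],[0,0,0],0.3],[[0.025,0.0315,0],[0,0,0],0.3],[[0.025,0.0315,0],[0,0,0],0.3],[[0.025,0.0315,0],[0,0,0],0.3],[[0,0.019,0],[0,0,1],0.3],[[0,0,0],[0,0,1],0.3],[[0,0,0],[0,0,1],0.3],[[0,0,0],[0,0,1],0.3],[[0,0,0],[0,0,1],0.3],[[0,0,0],[0,0,1],0.3],[[0,0,0],[0,0,1],0.3],[[0,0,0],[0,0,1],0.3],[[0,0,0],[0,0,1],0.3]]}}

```text
clock: 15.37
tool_pos: [0.6167, -0.1727, 0.1348]
orientation: [-180.0, -0.0, -57.6]
force: [0.1, 0.5, -0.2]
opening: 0.0613
```

{"method": "servo_tool", "body": {"rows": [[[0,0,0],[0,0,1],0.3],[[0,0,0],[0,0,1],0.3],[[0,0,0],[0,0,1],0.3],[[0,0,0],[0,0,1],0.3],[[0,0,0],[0,0,1],0.3],[[0,0,0],[0,0,1],0.3],[[0,0,0],[0,0,0],0.3]]}}

```text
clock: 15.95
tool_pos: [0.6167, -0.1727, 0.1348]
orientation: [-180.0, -0.0, -93.6]
force: [-0.0, 0.6, -0.6]
opening: 0.061
```

```bash
python3 -c "
from h import *
state((-.052,-.168),.027,-93.3)
im=optics.snapshot('side'); crop('side',im,230,130,440,285,3.8,'s6')"
```

```text
t 15.95 tcp [ 0.6167 -0.1727  0.1348] rpy [-1.7996e+02 -1.0000e-02 -9.3610e+01] F [-0.   0.6 -0.6] board -0.064 -0.1647 open 0.061 j [  2.  21. -11.   0. -58.  -5.]
Fboard -0.1 0.6
tool shift 0.0032 -0.012 0.1078 turn units -0.052
```

View pics/s6.png

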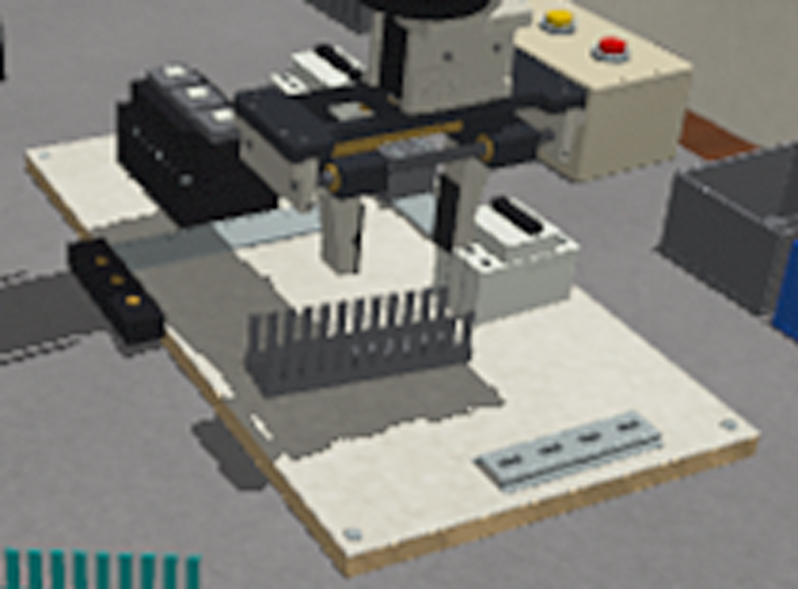

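{"method": "servo_tool", "body": {"rows": [[[0.003,-0.011,0],[0,0,-0.05],0.3],[[0,0,0.038],[0,0,0],0.3],[[0,0,0.038],[0,0,0],0.3],[[0,0,0.031],[0,0,0],0.3],[[0,0,0],[0,0,0],0.3]]}}

```text
clock: 16.42
tool_pos: [0.6227, -0.1759, 0.0211]
orientation: [179.4, 0.0, -92.9]
force: [-1.3, -0.5, -0.9]
opening: 0.0612
```

```bash
python3 -c "
from h import *
state((-.052,.012),.027,-93.3)
im=optics.snapshot('side'); crop('side',im,230,130,440,285,3.8,'s7')"
```

```text
t 16.42 tcp [ 0.6227 -0.1759  0.0211] rpy [ 1.7942e+02  3.0000e-02 -9.2910e+01] F [-1.3 -0.5 -0.9] board -0.0577 -0.1676 open 0.0612 j [  1.  29. -16.  -0. -46.  -4.]
Fboard -1.3 -0.5
tool shift -0.1795 -0.0069 -0.0059 turn units 0.064
```

View pics/s7.png

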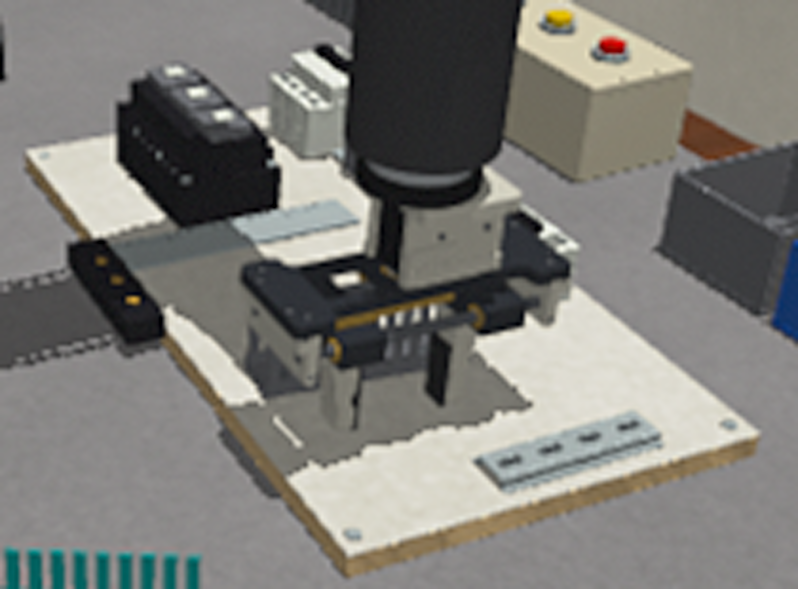

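{"method": "servo_tool", "body": {"rows": [[[0,0,-0.002],[0,0,0.03],0.3],[[0,0,0],[0,0,0],0.3]]}}

```text
clock: 16.63
tool_pos: [0.6294, -0.1765, 0.0326]
orientation: [-179.8, -0.0, -93.1]
force: [0.4, -0.2, 0.3]
opening: 0.0616
```

```bash
python3 -c "
from h import *
state((-.058,.012),.028,-93.3)"
```

```text
t 16.63 tcp [ 0.6294 -0.1765  0.0326] rpy [-1.7977e+02 -3.0000e-02 -9.3120e+01] F [ 0.4 -0.2  0.3] board -0.0511 -0.1678 open 0.0616 j [  1.  28. -15.   0. -47.  -5.]
Fboard 0.4 -0.1
tool shift -0.1798 0.0064 0.0046 turn units 0.031
```

{"method": "servo_tool", "body": {"rows": [[[-0.004,0.006,0.003],[0,0,0.03],0.3],[[-0.005,0,0],[0,0,0],0.3],[[-0.005,0,0],[0,0,0],0.3],[[-0.005,0,0],[0,0,0],0.3],[[-0.005,0,0],[0,0,0],0.3],[[-0.005,0,0],[0,0,0],0.3],[[-0.005,0,0],[0,0,0],0.3],[[-0.005,0,0],[0,0,0],0.3],[[-0.005,0,0],[0,0,0],0.3],[[-0.005,0,0],[0,0,0],0.3],[[-0.005,0,0],[0,0,0],0.3],[[-0.005,0,0],[0,0,0],0.3],[[-0.005,0,0],[0,0,0],0.3],[[0,0,0],[0,0,0],0.3]]}}

```text
clock: 17.8
tool_pos: [0.6251, -0.111, 0.0267]
orientation: [180.0, 0.0, -93.4]
force: [0.4, 0.3, 0.3]
opening: 0.0616
```

```bash
python3 -c "
from h import *
state((-.058,.012),.028,-93.3)
im=optics.snapshot('side'); crop('side',im,230,130,440,285,3.8,'s8')"
```

```text
t 17.8 tcp [ 0.6251 -0.111   0.0267] rpy [ 1.800e+02  1.000e-02 -9.336e+01] F [0.4 0.3 0.3] board -0.059 -0.1026 open 0.0616 j [  8.  27. -18.  -0. -45. -11.]
Fboard 0.4 0.3
tool shift -0.1146 -0.0009 -0.0013 turn units -0.011
```

View pics/s8.png

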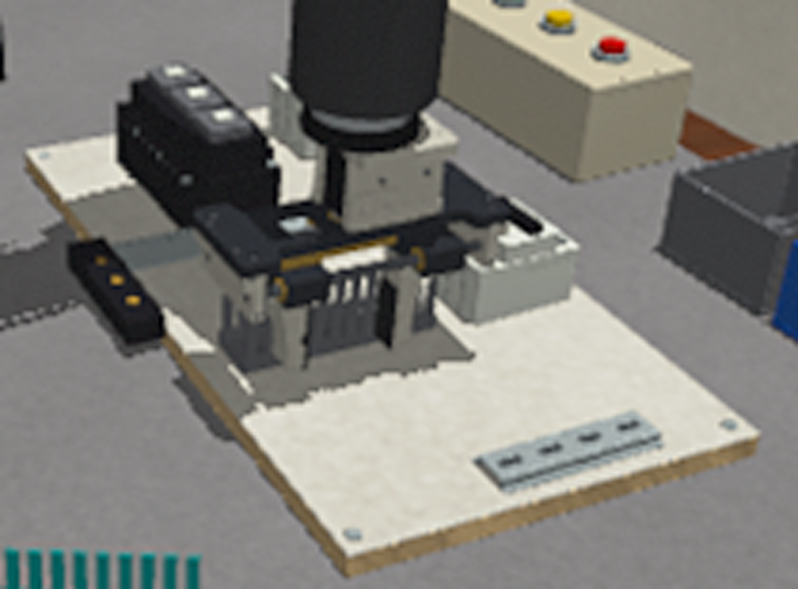

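The duct is sliding upright and is squared to the fingers. I'll continue.

{"method": "servo_tool", "body": {"rows": [[[-0.005,0,-0.001],[0,0,0],0.3],[[-0.005,0,0],[0,0,0],0.3],[[-0.005,0,0],[0,0,0],0.3],[[-0.005,0,0],[0,0,0],0.3],[[-0.005,0,0],[0,0,0],0.3],[[-0.005,0,0],[0,0,0],0.3],[[-0.005,0,0],[0,0,0],0.3],[[-0.005,0,0],[0,0,0],0.3],[[-0.005,0,0],[0,0,0],0.3],[[-0.005,0,0],[0,0,0],0.3],[[-0.005,0,0],[0,0,0],0.3],[[-0.005,0,0],[0,0,0],0.3],[[-0.005,0,0],[0,0,0],0.3],[[-0.005,0,0],[0,0,0],0.3],[[-0.005,0,0],[0,0,0],0.3],[[-0.005,0,0],[0,0,0],0.3],[[-0.005,0,0],[0,0,0],0.3],[[-0.005,0,0],[0,0,0],0.3],[[-0.004,0,0],[0,0,0],0.3],[[0,0,0],[0,0,0],0.3]]}}

```text
clock: 19.52
tool_pos: [0.6309, -0.0173, 0.0278]
orientation: [-180.0, 0.0, -93.4]
force: [0.3, -0.5, 0.5]
opening: 0.0615
```

```bash
python3 -c "
from h import *
state((-.058,.012),.028,-93.3)
im=optics.snapshot('side'); crop('side',im,230,130,440,285,3.8,'s9')"
```

```text
t 19.52 tcp [ 0.6309 -0.0173  0.0278] rpy [-1.7998e+02  1.0000e-02 -9.3360e+01] F [ 0.3 -0.5  0.5] board -0.0587 -0.0088 open 0.0615 j [ 16.  27. -18.  -0. -45. -19.]
Fboard 0.3 -0.5
tool shift -0.0208 -0.0007 -0.0002 turn units -0.009
```

View pics/s9.png

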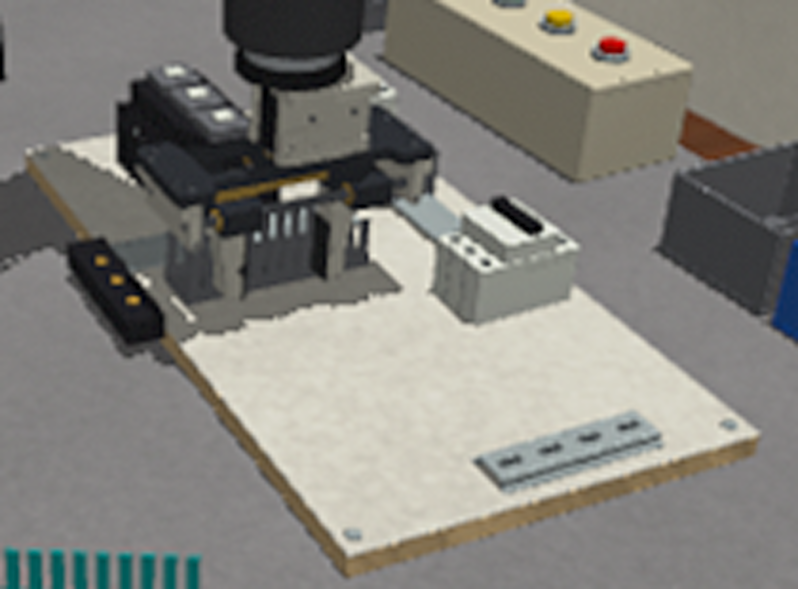

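{"method": "servo_tool", "body": {"rows": [[[-0.004,0,0],[0,0,0],0.3],[[-0.004,0,0],[0,0,0],0.3],[[-0.004,0,0],[0,0,0],0.3],[[-0.002,0,0],[0,0,0],0.3],[[0,0,0],[0,0,0],0.3]]}}

```text
clock: 19.98
tool_pos: [0.6316, -0.0037, 0.0278]
orientation: [-180.0, 0.0, -93.4]
force: [0.5, -0.1, -0.2]
opening: 0.0612
```

{"method": "servo_tool", "body": {"rows": [[[-0.001,0,0],[0,0,0],0.3],[[-0.001,0,0],[0,0,0],0.3],[[-0.001,0,0],[0,0,0],0.3],[[0,0,0],[0,0,0],0.3]]}}

```text
clock: 20.32
tool_pos: [0.6317, -0.0011, 0.0278]
orientation: [-180.0, 0.0, -93.4]
force: [-0.2, -0.5, 0.7]
opening: 0.0615
```

{"method": "servo_tool", "body": {"rows": [[[-0.001,0,0],[0,0,0],0.3],[[-0.001,0,0],[0,0,0],0.3],[[0,0,0],[0,0,0],0.3]]}}

```text
clock: 20.57
tool_pos: [0.6318, 0.0009, 0.0278]
orientation: [-180.0, 0.0, -93.4]
force: [-1.0, -0.0, 0.4]
opening: 0.0616
```

{"method": "servo_tool", "body": {"rows": [[[-0.001,0,0],[0,0,0],0.3],[[-0.001,0,0],[0,0,0],0.3],[[0,0,0],[0,0,0],0.3]]}}

```text
clock: 20.82
tool_pos: [0.6318, 0.002, 0.028]
orientation: [180.0, -0.1, -93.4]
force: [-0.9, -5.7, 1.9]
opening: 0.0615
```

{"method": "servo_tool", "body": {"rows": [[[-0.001,0,0],[0,0,0],0.3],[[-0.001,0,0],[0,0,0],0.3],[[0,0,0],[0,0,0],0.3]]}}

```text
clock: 21.07
tool_pos: [0.6319, 0.0024, 0.0284]
orientation: [180.0, -0.2, -93.4]
force: [0.4, -12.9, 4.4]
opening: 0.0611
```

{"method": "servo_tool", "body": {"rows": [[[0.002,0,0],[0,0,0],0.3],[[0.003,0,0],[0,0,0],0.3],[[0.015,0,0],[0,0,0],0.3],[[0.02,0,-0.01],[0,0,0],0.3],[[0.01,0,-0.039],[0,0,0],0.3],[[0,0,-0.04],[0,0,0],0.3],[[0.03,0,-0.02],[0,0,0],0.3],[[0.03,0.03,0],[0,0,0],0.3],[[0.03,0.03,0],[0,0,0],0.3],[[0.03,0.03,0],[0,0,0],0.3],[[0.03,0.03,0],[0,0,0],0.3],[[0,0,0],[0,0,0],0.3]]}}

```text
clock: 22.07
tool_pos: [0.4969, -0.1887, 0.1367]
orientation: [179.9, 0.1, -93.6]
force: [-0.7, 0.7, -0.1]
opening: 0.061
```

```bash
python3 -c "
from h import *
state()
im=optics.snapshot('side'); crop('side',im,240,150,340,225,8,'s10')
im=optics.snapshot('top'); crop('top',im,188,115,378,245,4,'t10')"
```

```text
t 22.07 tcp [ 0.4969 -0.1887  0.1367] rpy [ 1.7988e+02  6.0000e-02 -9.3600e+01] F [-0.7  0.7 -0.1] board -0.1826 -0.1876 open 0.061 j [  0.  12. -24.  -0. -54.  -4.]
Fboard -0.8 0.7
```

View pics/s10.png

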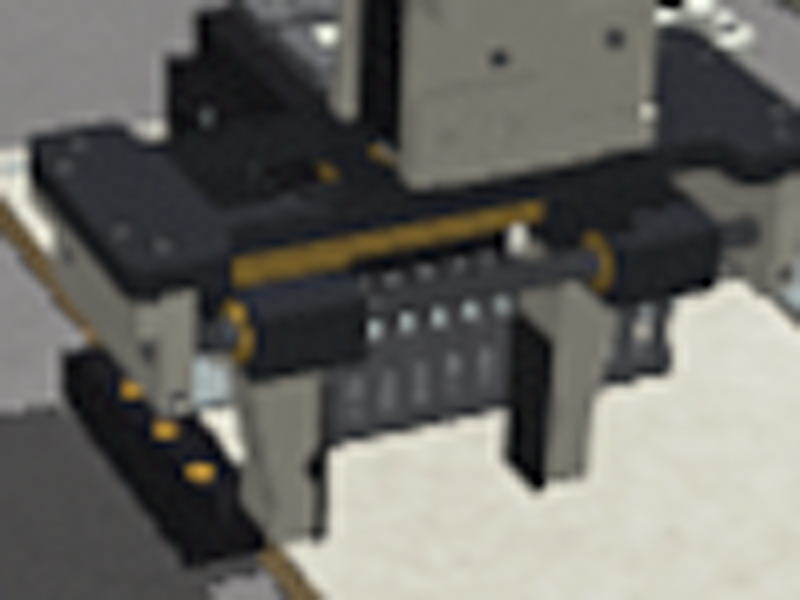

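View pics/t10.png

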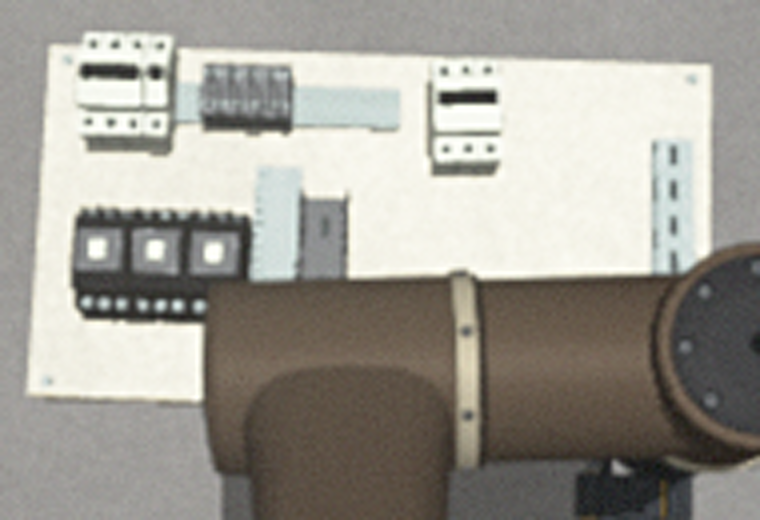

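The arm hides part of the work. I'll move it clear to check.

{"method": "servo_tool", "body": {"rows": [[[0.034,0.02,-0.005],[0,0,0],0.3],[[0.034,0.02,-0.005],[0,0,0],0.3],[[0.034,0.02,-0.005],[0,0,0],0.3],[[0.034,0.02,-0.005],[0,0,0],0.3],[[0.034,0.02,-0.005],[0,0,0],0.3],[[0.034,0.02,-0.005],[0,0,0],0.3],[[0.034,0.02,-0.005],[0,0,0],0.3],[[0.034,0.02,-0.005],[0,0,0],0.3],[[0.034,0.02,-0.005],[0,0,0],0.3],[[0,0,0],[0,0,0],0.3]]}}

```text
clock: 23.0
tool_pos: [0.3029, -0.4853, 0.1823]
orientation: [-180.0, -0.1, -93.6]
force: [1.8, -0.2, 0.3]
opening: 0.061
```

```bash
python3 -c "
from h import *
state()
im=optics.snapshot('side'); crop('side',im,240,150,340,225,8,'s11')
im=optics.snapshot('top'); crop('top',im,188,115,378,245,4,'t11'); cv2.imwrite('pics/top11.png',im[:,:,::-1])"
```

```text
t 23.0 tcp [ 0.3029 -0.4853  0.1823] rpy [-1.7998e+02 -9.0000e-02 -9.3570e+01] F [ 1.8 -0.2  0.3] board -0.3592 -0.4949 open 0.061 j [-38.  13. -16.   0. -61.  35.]
Fboard 1.8 -0.1
```

View pics/s11.png

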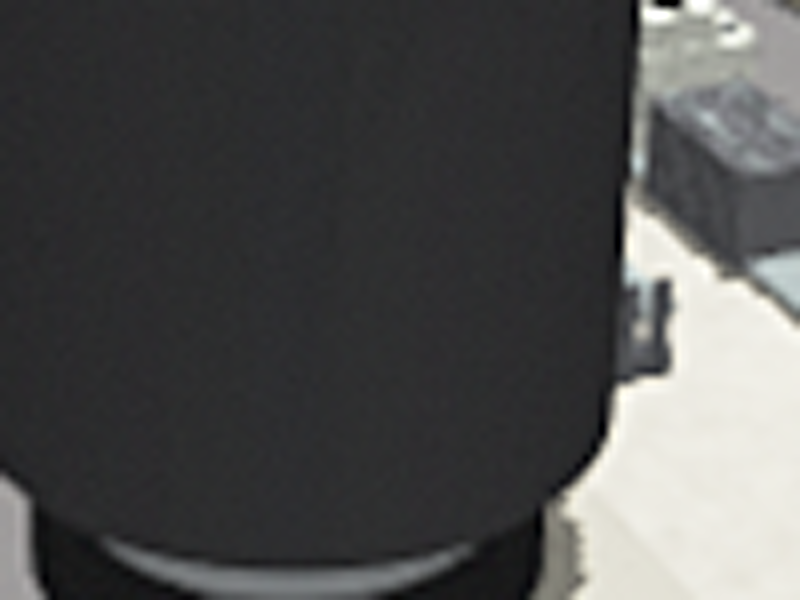

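View pics/t11.png

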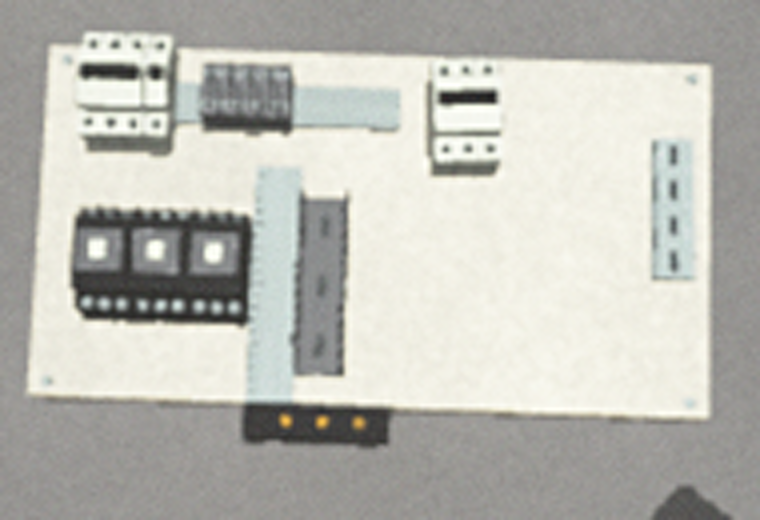

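The top view shows the blade on the contactor, the duct along the blade and the stock along the edge. I'll check that in numbers, with the expected points overlaid.

```bash
python3 -c "
from h import *
o=lambda x,y:((x+.5)/4-.5+188,(y+.5)/4-.5+115)
r=np.radians(YAW); ex=np.array([np.cos(r),np.sin(r)]); ey=np.array([-ex[1],ex[0]])
def s(n,L,z):
  print(n,[((p[:2]-C)@np.c_[ex,ey]).round(4).tolist() for p in ray('top',[o(*q) for q in L],z)])
s('blade R rear,front',[(301,168),(296.5,290),(292,403)],.021)
s('blade L rear,front',[(258,168),(246,403)],.021)
s('stock front fl,fr',[(245,442),(388,445)],.030)
s('stock rear heel,toe',[(246,404),(388,407)],.030)
s('duct rim left rear,front(top z58)',[(302,193),(294,372)],.058)
s('duct rim right',[(348,194),(343,375)],.058)
im=cv2.imread('pics/top11.png')[:,:,::-1]
W=lambda x,y,z:(*(C+ex*x+ey*y),z)
P=[W(x,.06,.021) for x in np.linspace(-.15,.05,9)]+[W(x,.1,.021) for x in np.linspace(-.15,.05,9)]+[W(-.15,y,.018) for y in np.linspace(-.28,.28,29)]
crop('top',im,235,150,300,235,7,'ov',proj('top',P))
"
```

```text
blade R rear,front [[0.0484, 0.0622], [-0.0557, 0.0619], [-0.1502, 0.0618]]
blade L rear,front [[0.0473, 0.0983], [-0.1514, 0.0996]]
stock front fl,fr [[-0.1844, 0.0982], [-0.183, -0.0181]]
stock rear heel,toe [[-0.1533, 0.0988], [-0.1519, -0.0171]]
duct rim left rear,front(top z58) [[0.0174, 0.0583], [-0.1295, 0.0589]]
duct rim right [[0.0178, 0.0209], [-0.1306, 0.0197]]
```

View pics/ov.png

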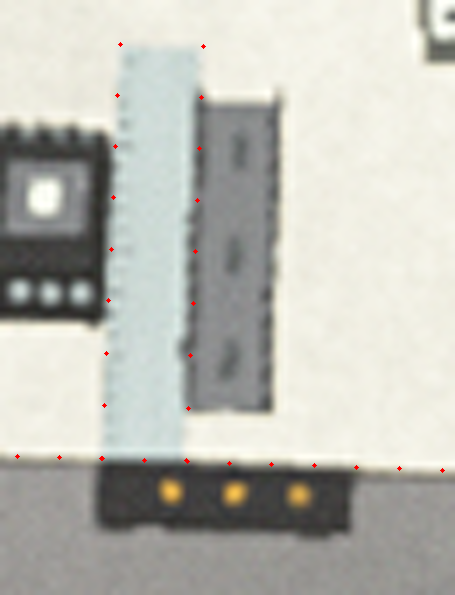

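```bash
python3 -c "
from h import *
from scipy.ndimage import map_coordinates
r=np.radians(YAW); ex=np.array([np.cos(r),np.sin(r)]); ey=np.array([-ex[1],ex[0]])
K,R,t=cam('top'); print('cam',(-R.T@t).round(3))
im=cv2.imread('pics/top11.png')[:,:,::-1].astype(float)
def prof(z,xs,ys):
  P=np.array([(*(C+ex*x+ey*y),z) for x in xs for y in ys]); q=proj('top',P)
  return np.stack([map_coordinates(im[...,c],[q[:,1],q[:,0]],order=1).reshape(len(xs),len(ys)) for c in range(3)],-1)
def edge(n,z,xs,ys,f,tr=False):
  p=prof(z,xs,ys); p=f(p).mean(0)
  a,b=p[:3].mean(),p[-3:].mean(); m=(a+b)/2
  k=np.where(np.diff(np.sign(p-m)))[0]; print(n,'lev',round(a),round(b),'cross',[round(float(ys[i]+(m-p[i])/(p[i+1]-p[i])*(ys[i+1]-ys[i])),4) for i in k])
R_=lambda p:p[...,0]
L=np.linspace
for a,b in ((.025,.042),(-.148,-.135)): edge('bladeR %g'%a,.021,L(a,b,6),L(.05,.075,51),R_)
for a,b in ((.005,.042),(-.145,-.09)): edge('bladeL %g'%a,.021,L(a,b,8),L(.09,.112,51),R_)
for a,b in ((-.02,.01),(-.06,-.03),(-.12,-.09)): edge('ductL58 %g'%a,.058,L(a,b,20),L(.045,.07,51),R_)
for a,b in ((-.02,.01),(-.06,-.03),(-.12,-.09)): edge('ductR58 %g'%a,.058,L(a,b,20),L(.01,.03,51),R_)
for a,b in ((-.02,.01),(-.06,-.03),(-.12,-.09)): edge('ductR18 %g'%a,.018,L(a,b,20),L(.008,.03,51),R_)
# x-direction edges
def edgex(n,z,ys,xs,f):
  P=np.array([(*(C+ex*x+ey*y),z) for y in ys for x in xs]); q=proj('top',P)
  p=f(np.stack([map_coordinates(im[...,c],[q[:,1],q[:,0]],order=1).reshape(len(ys),len(xs)) for c in range(3)],-1)).mean(0)
  a,b=p[:3].mean(),p[-3:].mean(); m=(a+b)/2
  k=np.where(np.diff(np.sign(p-m)))[0]; print(n,'lev',round(a),round(b),'cross',[round(float(xs[i]+(m-p[i])/(p[i+1]-p[i])*(xs[i+1]-xs[i])),4) for i in k])
for a,b in ((.2,.27),(.11,.15),(-.1,-.05),(-.27,-.2)): edgex('board front %g'%a,.018,L(a,b,15),L(-.165,-.135,61),R_)
for a,b in ((-.015,.01),(.025,.055),(.065,.095)): edgex('stock rear %g'%a,.030,L(a,b,10),L(-.16,-.135,61),R_)
for a,b in ((-.015,.01),(.065,.095)): edgex('stock front %g'%a,.030,L(a,b,10),L(-.20,-.17,61),R_)
for a,b in ((-.27,-.13),(.0,.05)): edgex('board rear %g'%a,.018,L(a,b,10),L(.135,.165,61),R_)
edgex('tip',.021,L(.07,.09,6),L(.03,.07,61),R_)
for a,b in ((-.12,-.08),(-.02,.06)): 
  edge('board R %g'%a,.018,L(a,b,8),L(-.295,-.265,61),R_); edge('board L %g'%a,.018,L(a,b,8),L(.265,.295,61),R_)
"
```

```text
cam [ 0.393 -0.01   1.279]
bladeR 0.025 lev 238 204 cross [0.0581]
bladeR -0.148 lev 241 202 cross [0.0613]
bladeL 0.005 lev 203 223 cross [0.0998]
bladeL -0.145 lev 204 240 cross [0.1013]
ductL58 -0.02 lev 138 205 cross [0.0616]
ductL58 -0.06 lev 138 206 cross [0.0622]
ductL58 -0.12 lev 136 207 cross [0.0623]
ductR58 -0.02 lev 242 139 cross [0.0199]
ductR58 -0.06 lev 240 140 cross [0.0193]
ductR58 -0.12 lev 241 143 cross [0.0195]
ductR18 -0.02 lev 241 138 cross [0.0207]
ductR18 -0.06 lev 238 139 cross [0.0206]
ductR18 -0.12 lev 241 141 cross [0.0205]
board front 0.2 lev 155 233 cross [-0.1498]
board front 0.11 lev 157 241 cross [-0.1499]
board front -0.1 lev 157 242 cross [-0.1506]
board front -0.27 lev 157 239 cross [-0.1511]
stock rear -0.015 lev 74 241 cross [-0.1518]
stock rear 0.025 lev 70 242 cross [-0.1514]
stock rear 0.065 lev 72 206 cross [-0.1511]
stock front -0.015 lev 151 80 cross [-0.1849]
stock front 0.065 lev 154 78 cross [-0.1842]
board rear -0.27 lev 241 152 cross [0.15]
board rear 0 lev 240 152 cross [0.1506]
tip lev 206 243 cross [0.0495]
board R -0.12 lev 150 240 cross [-0.2803]
board L -0.12 lev 236 154 cross [0.2818]
board R -0.02 lev 149 217 cross [-0.2813]
board L -0.02 lev 238 152 cross [0.2816]
```

The sub-pixel edges agree: blade tip at bx 0.0495, stock inner face −0.151 to −0.152 against the board edge at −0.150, and blade outer edge 0.100–0.101. The duct side at 0.061 sits on the blade edge at 0.061 and is parallel to it. The arm is clear, so I'm handing in.

```bash
python3 -c "
from plant import ctrl
print(ctrl.close_job())"
```

```text
the job is handed in; nothing more can be done
None
```

The square and the grey duct are in place on the board, and I handed the job in at about 23 s of the 64 s. No verdict was reported.

I pushed the stock home against the front edge with both fingers, then slid the blade against the contactor to a force of about 11 N. I then pressed the stock again, which stopped at the same place as the first time. Last, I pushed the duct flat against the blade, to about 13 N.

**Last checks (top camera, calibration good to about 2 mm):**
- **Stock:** its inner face read about 1.2 mm off the front edge at both ends. The blade-tip position puts that gap nearer 0.5 mm. The limit is 2.5 mm.
- **Blade:** its outer edge was within about 1 mm of the contactor's side.
- **Duct:** its side lay along the blade's edge with no visible gap. It was parallel to within 1 mm and stood upright.
- **Other things:** those on the board looked unmoved in the pictures. I did not re-measure the ones on the table.

**Readings that disagreed:**
- The blade edge near the tip read about 1° off parallel, while the other edges read about 0.5° or less. It would put the duct about 2 mm over the blade, which can't be, so I took it as an image error.
- My first rough reading by eye, and the tool's stopping positions, suggested a gap of 1.4 to 3.5 mm between duct and blade. The finer edge measurement did not show it.
- The final side view was blocked by the arm, so these checks rest on the top camera alone.

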